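Sweep the loose washers through the gate into the slot

ROBOT

A 6-joint arm with a two-finger parallel gripper is mounted at the origin on the work surface. World frame = base frame: x ahead of the robot, y to its left, z up, the work surface at z = 0. Lengths are in mm, angles in rad, forces in N, time in s.
With the tool pointing down it reaches from about 350 to 975 mm from the base axis. Payload 7.1 kg.
Tool frame: the origin (TCP) lies on the front face of the gripper's body, between the roots of the fingers; the fingertips stand 80 mm ahead of it and the grasp point (between the pads) lies 61 mm ahead of it; z points along the fingers, y is the line along which they close (so a half turn about z gives the same grasp; the last joint's range is limited). The gripper opens to 88 mm and grips with 3 to 60 N. Pads are 20 mm wide; open, the fingers measure 115 mm over their backs; the gripper's body (75 mm by 178 mm) begins 61 mm behind the grasp point.
Start: joints at [1.158, 0.423, 1.63, -0, 1.089, -0.019], TCP at [239.781, 577.157, 302.675] pointing down, gripper open.
Joint ranges: [-3, 3], [-0.9, 2.11], [0.09, 2.58], [-1.31, 4.45], [0.11, 2.69], [-2.54, 2.54]. Speed limits (rad/s): [2.39, 2.39, 3.01, 3.14, 3.14, 3.14].

INTERFACE

Orientations are given as a rotation vector (axis times angle).
In Python, from workcell import readout, vision, close_job gives the robot as it stands.
- The arm moves only by the tool servo_tool, never from a script. Its argument "plan" is a list that holds one entry, the list of rows, each a list of 7 numbers: the gripper command: -1 is fully open, 1 is shut, values between are in proportion, then the shift along the world's x, y, z in units of 40 mm (1.0 is 40 mm), then the turn, a rotation vector about the world's x, y, z in units of 5 degrees (1.0 is 5 degrees). A call has 1 to 5 rows; each row shifts and turns the commanded pose from where the row before left it; what a row does not reach is not made up. A row lasts 1/12 s, in which the tool goes at most 41.7 mm and 7.16 degrees, less where a joint would pass 70% of its speed; a pose out of reach is approached as far as the arm can. A call is refused whole if a number of a shift passes 1 or a number of a turn 1, either way. A call with a gripper value outside its range is refused whole. The fingers move at their own pace and stop on an object; the grip force is fixed at half the most. Time passes only in rows, so rows that do not move let the fingers close. It gives the time, the measured TCP pose, the force, the opening and the grip force at its end, in the units of the state.
- readout.get_obs(): the state, without advancing time (a new reading comes with each control period).
- vision.get_image(name): name is "scene" or "side" or "wrist"; returns the picture (384x512x3 uint8, red, green, blue); there is no depth.
- vision.camera_params(name): a dict with "fx", "fy", "cx", "cy" (pixels), "D" ([k1, k2, p1, p2, k3] as OpenCV has them; the pictures are not rectified), "rvec" (rotation vector, rad) and "tvec" (3), from world to camera coordinates, as OpenCV has them; the wrist camera has in their place "hand_eye" (4x4, takes a point from camera to tool coordinates, whose origin is the TCP and whose axes are the flange's). Camera axes: x right, y down, z forward; pixel columns grow to the right and rows downward; lengths in mm; the calibration is good to about 2 mm. A picture is of the moment at which its call begins: read the wrist's pose just before it. camera_params takes no time and is no camera call.
- close_job(): hands the job in; it is judged then, once.
The state is a dict: "t": time; "qpos": joint angles; "qvel": joint speeds; "joint_torque": joint torques, N m; "ee_pos": TCP position; "orientation": TCP orientation; "ft_force": force on the tool from outside, world axes, zero at the start; "moment": the same for the moment, N m; "width": finger opening in mm; "grasp_force": force on a finger pad.
Only numpy, scipy, OpenCV 4.12 (cv2) and the standard library are available. Lean on these libraries where they do the work, as an engineer would, in place of code of your own. Each camera call takes 0.05 s, during which the arm holds its last target. There are 200 camera calls.

TASK

With the fingertips, push the three loose washers on the sorting tray through the gate in the fence so that they drop into the slot behind it, one at a time: let each one drop in before the next goes through. Slide them along the deck and never pick them up; leave the bolt, the socket, the nut and everything else on the bench where they are, and finish with the hand clear.

Things in the scene. Friction and masses are not known exactly. Their poses are not given: they have to be found in the camera images.
- tray: fixed sorting tray, a plywood block 266 mm (its x) by 362 mm (its y) with a flat deck 55 mm above the bench, on which everything slides. Origin at bench level; z up. Aluminium rims 15 mm high stand on the deck: inner faces of the side rims at x = -125 and +125 mm, of the rear rim at y = -180 mm. A fence of the same height, 6 mm thick, crosses the deck from y = 80 to 86 mm, with one gate in its middle. Right behind the fence is the slot. The tray never moves.
- gate (a point): middle of the gate at deck height (tray frame 0, 83, 55 mm): an opening 54 mm wide along the tray's x in the 15 mm high, 6 mm thick fence; washers go through it along the tray's +y. Axes as the tray's.
- slot (a point): centre of the slot's mouth at deck height (tray frame 0, 126, 55 mm): a rectangular pit 60 mm (x) by 80 mm (y), 47 mm deep, from the fence's far face (y = 86 mm) to a 15 mm high end rim (y = 166 mm). A washer pushed until its centre is well past the near edge drops in. Axes as the tray's.
- washer_a_mid (a point): steel washer, a flat ring 40 mm across, 8 mm thick, with a 21 mm hole, 57 g, lying flat on the tray's deck; the point is its centre, half-way up (4 mm above the deck)
- washer_b_mid (a point): steel washer, a flat ring 40 mm across, 8 mm thick, with a 21 mm hole, 57 g, lying flat on the tray's deck; the point is its centre, half-way up (4 mm above the deck)
- washer_c_mid (a point): steel washer, a flat ring 40 mm across, 8 mm thick, with a 21 mm hole, 57 g, lying flat on the tray's deck; the point is its centre, half-way up (4 mm above the deck)
- bolt: dark steel hex bolt standing on its head on the deck, head 30 mm across flats, 50 mm tall over all, beside the fence at one side; origin at the centre of its underside. Bystander.
- socket: steel spanner socket standing on the deck beside the fence at the other side, 28 mm across, 42 mm tall; origin at the centre of its underside. Bystander.
- nut: steel hex nut lying on the deck near the rear rim, 30 mm across flats, 15 mm high; origin at the centre of its underside. Bystander.
- screwdriver: screwdriver with a yellow handle lying on the bench at the left, nearer the robot than the brush. Bystander.
- pliers: pliers with blue grips, 200 mm, lying on the bench right of the tray. Bystander.
- drill: cordless drill lying on its side on the bench at the far right, beyond the pliers, 70 mm high. Bystander.
- oil: white oil bottle, 48 mm across, 130 mm tall, standing on the bench left of the tray. Bystander.
- brush: hand brush lying on the bench left of the tray. Bystander.

How it is judged:
By the outcome, as a careful person would: the job done as asked, in the order asked, and still so for the second after the job is handed in, with the robot touching nothing.
It also fails if it takes over 58 s, if anything falls off the work surface, if the arm or the gripper's body presses on something with over 40 N, if the wrist force passes 120 N, or if a joint passes its speed limit or range.

## Working session

There is one attempt and no reset: what is moved stays moved. The work goes in short steps, Python scripts to look and compute and a tool call to move; the robot and the scene stay as the last step left them, time stands still between calls to the robot, and variables do not carry over. Pictures are saved under pics/ and viewed, at most 10 in all, crops included, and the job is handed in when it is done.

Besides the shell and the picture viewer there is one more tool, called after "Request:" by a JSON object that holds its "method" and its "body". servo_tool: Moves the arm, as the interface text tells. Its arguments: {"type":"object","properties":{"plan":{"type":"array"}},"required":["plan"]}

```bash
mkdir -p pics; ls; cat > h.py <<'E'
import numpy as np, cv2
from workcell import readout, vision
def snap(n,f):
    im=vision.get_image(n); cv2.imwrite('pics/'+f,im[:,:,::-1]); return im
def cam(n):
    p=vision.camera_params(n); K=np.array([[p['fx'],0,p['cx']],[0,p['fy'],p['cy']],[0,0,1.]]); D=np.array(p['D'],float)
    if 'rvec' in p:
        R=cv2.Rodrigues(np.array(p['rvec'],float))[0]; t=np.array(p['tvec'],float).ravel(); return K,D,R.T,-R.T@t
    o=readout.get_obs(); T=np.eye(4); T[:3,:3]=cv2.Rodrigues(np.array(o['orientation'],float))[0]; T[:3,3]=o['ee_pos']
    T=T@np.array(p['hand_eye']); return K,D,T[:3,:3],T[:3,3]
def ray(c,uv,z):
    K,D,R,o=c; q=cv2.undistortPoints(np.array(uv,float).reshape(-1,1,2),K,D).reshape(-1,2)
    d=np.c_[q,np.ones(len(q))]@R.T; return o+d*((z-o[2])/d[:,2])[:,None]
E
python3 - <<'E'
from h import *
for n in('scene','side','wrist'):
    snap(n,n+'0.png'); c=cam(n); print(n,c[3].round(),c[2][:,2].round(2),c[0][0,0])
o=readout.get_obs();print(o)
E
```

```text
pics
scene [1353.  529.  870.] [-0.66 -0.46 -0.59] 427.65381038813393
side [  236. -1098.   851.] [ 0.18  0.78 -0.59] 348.09033301190004
wrist [177. 603. 384.] [ 0.23 -0.1  -0.97] 332.1683480673963
{'t': 0.15, 'qpos': array([ 1.15800719e+00,  4.23691619e-01,  1.63047779e+00,  1.70049621e-05,
        1.08863984e+00, -1.89795899e-02]), 'qvel': array([-0.0009369 , -0.00116474, -0.00149732,  0.0011105 , -0.00066569,
       -0.00038205]), 'joint_torque': array([ 5.96567279e-04, -5.44980454e+01, -2.73919022e+01,  6.44445140e-02,
        2.03959260e-02, -9.36101424e-05]), 'ee_pos': array([239.64587403, 576.86977508, 302.07819778]), 'orientation': array([-6.14563211e-01, -3.08061409e+00,  1.86142858e-03]), 'ft_force': array([ 0.06903595, -0.46351686, -0.03393576]), 'moment': array([-0.0372072 , -0.03828159, -0.03762313]), 'grasp_force': 0.0, 'width': 87.33064694053479}
```

View pics/scene0.png

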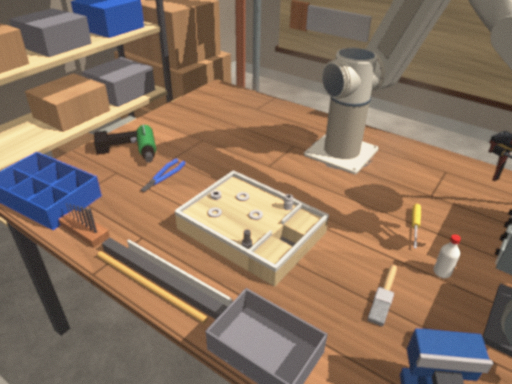

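View pics/side0.png

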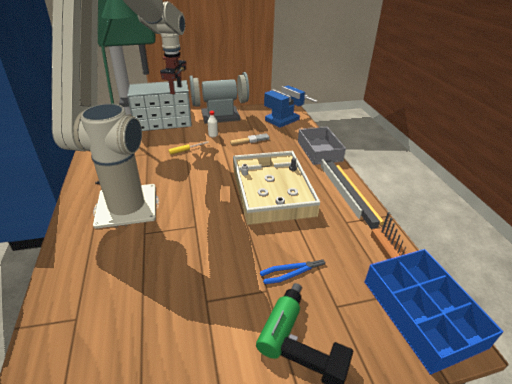

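The scene view shows the tray (corners about 235,174 / 328,215 / 275,275 / 178,210), with washers at (241,197), (255,215) and (214,213). The nut is at (216,194), the bolt at (247,238), the socket at (289,201) and the slot near (295,228). The side view shows the same layout.

```bash
python3 - <<'E'
from h import *
c=cam('scene')
print(ray(c,[(235,174),(328,215),(275,275),(178,210)],70).round())
print(ray(c,[(241,197),(255,215),(214,213),(295,228)],59).round())
w=cam('wrist'); print(w[2].round(2), vision.camera_params('wrist'))
im=vision.get_image('scene'); cv2.imwrite('pics/s1.png',cv2.resize(im[165:285,170:335,::-1],None,fx=4.8,fy=4.8,interpolation=cv2.INTER_CUBIC))
E
```

```text
[[ 443. -179.   70.]
 [ 448.  165.   70.]
 [ 731.  166.   70.]
 [ 689. -201.   70.]]
[[ 518.  -98.   59.]
 [ 563.  -14.   59.]
 [ 627. -116.   59.]
 [ 542.  110.   59.]]
[[ 0.38  0.9   0.23]
 [ 0.92 -0.37 -0.1 ]
 [-0.    0.24 -0.97]] {'fx': 332.1683480673963, 'fy': 332.1683480673963, 'cx': 252.8682818039146, 'cy': 193.50585801358366, 'D': array([-0.02918326,  0.        ,  0.        ,  0.        ,  0.        ]), 'hand_eye': array([[-5.12166560e-04, -9.69581999e-01, -2.44766185e-01,
         6.77495462e+01],
       [ 9.99999725e-01, -3.65480191e-04, -6.44710810e-04,
        -4.53187175e-01],
       [ 5.35642803e-04, -2.44766448e-01,  9.69581920e-01,
        -8.17766783e+01],
       [ 0.00000000e+00,  0.00000000e+00,  0.00000000e+00,
         1.00000000e+00]])}
```

View pics/s1.png

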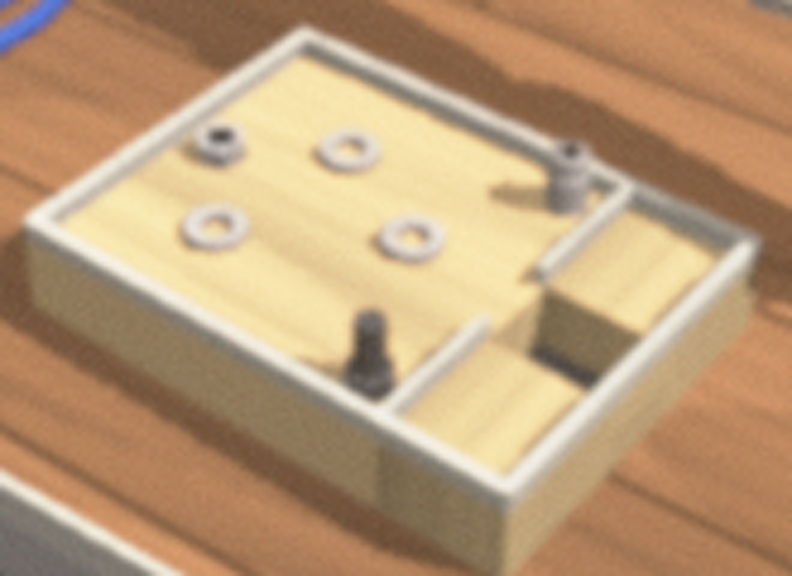

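The enlarged crop shows washers at (348,151), (411,239) and (215,227), the nut at (219,143) and the bolt at (370,350). The socket is at (568,180), and the gate lies between the fence ends at (540,270) and (487,322).

```bash
cat > m.py <<'E'
from h import *
from scipy.spatial.transform import Rotation as Ro
def fit(P,Q): # tray pts P -> world Q
    p,q=P.mean(0),Q.mean(0); a,b=P-p,Q-q
    th=np.arctan2((a[:,0]*b[:,1]-a[:,1]*b[:,0]).sum(),(a*b).sum()); c,s=np.cos(th),np.sin(th)
    R=np.array([[c,-s],[s,c]]); t=q-R@p; return th,R,t,np.linalg.norm(P@R.T+t-Q,axis=1)
E
python3 - <<'E'
from m import *
c=cam('scene'); f=lambda L:[(x/4.8+170-.4,y/4.8+165-.4) for x,y in L]
Q=ray(c,f([(308,32),(755,240),(508,494),(32,220)]),70)[:,:2]
P=np.array([[-133,-181],[-133,181],[133,181],[133,-181]],float)
P[:,1]+=-5
for dy in (0,):
    th,R,t,e=fit(P,Q); print(Q.round(),th,t.round(1),e.round(1))
# fence gate ends top (z70)
G=ray(c,f([(540,268),(487,322)]),70)[:,:2]; print('gate tray',((G-t)@R).round(1))
W=ray(c,f([(348,151),(411,239),(215,227)]),60)[:,:2]; print(W.round(1),((W-t)@R).round(1))
B=ray(c,f([(370,378),(568,200),(219,150)]),60)[:,:2]; print('bolt sock nut',((B-t)@R).round(1))
im=Ro.from_rotvec(readout.get_obs()['orientation']).as_matrix(); print(im.round(3))
E
```

```text
[[ 432. -192.]
 [ 448.  161.]
 [ 710.  153.]
 [ 693. -204.]] -0.043660694962184006 [571.2 -15.4] [4.1 5.5 2.6 4.4]
gate tray [[-27.5  84. ]
 [ 30.5  87.3]]
[[ 513.4  -97.5]
 [ 561.2  -14.1]
 [ 623.2 -117.7]] [[ -54.2  -84.6]
 [ -10.1    0.9]
 [  56.4 -100. ]]
bolt sock nut [[ 100.4   57. ]
 [-101.7   54.5]
 [  -2.8 -150. ]]
[[-0.923  0.384 -0.   ]
 [ 0.384  0.923 -0.001]
 [ 0.    -0.001 -1.   ]]
```

Request:
{"method": "servo_tool", "body": {"plan": [[[0.64, 0.42, -0.74, 0, 0, 0, -0.7], [0.64, 0.42, -0.74, 0, 0, 0, -0.7], [0.64, 0.42, -0.74, 0, 0, 0, -0.7], [0.64, 0.42, -0.74, 0, 0, 0, -0.7], [0.64, 0.42, -0.74, 0, 0, 0, -0.7]]]}}

```text
t: 0.62
ee_pos: [324.1, 427.7, 302.5]
orientation: [-1.08, -2.95, 0.0]
ft_force: [-0.2, 0.5, 0.6]
width: 58.1
grasp_force: 0.0
```

Request:
{"method": "servo_tool", "body": {"plan": [[[0.64, 0.42, -0.74, 0, 0, 0, -0.7], [0.64, 0.42, -0.74, 0, 0, 0, -0.7], [0.64, 0.42, -0.74, 0, 0, 0, -0.7], [0.64, 0.42, -0.74, 0, 0, 0, -0.7], [0.64, 0.42, -0.74, 0, 0, 0, -0.7]]]}}

```text
t: 1.03
ee_pos: [408.3, 279.6, 302.7]
orientation: [1.516, 2.751, 0.0]
ft_force: [-0.5, 0.4, 0.4]
width: 24.1
grasp_force: 0.0
```

Request:
{"method": "servo_tool", "body": {"plan": [[[0.64, 0.42, -0.74, 0, 0, 0, -0.7], [0.64, 0.42, -0.74, 0, 0, 0, -0.7], [0.64, 0.42, -0.74, 0, 0, 0, -0.7], [0.64, 0.42, -0.74, 0, 0, 0, -0.7], [0.64, 0.42, -0.74, 0, 0, 0, -0.7]]]}}

```text
t: 1.45
ee_pos: [492.3, 131.5, 302.7]
orientation: [1.918, 2.488, 0.0]
ft_force: [1.4, 1.3, 1.4]
width: 15.9
grasp_force: 0.0
```

Request:
{"method": "servo_tool", "body": {"plan": [[[0.64, 0.42, -0.74, 0, 0, 0, -0.7], [0.64, 0.42, -0.74, 0, 0, 0, -0.7], [0.64, 0.42, -0.74, 0, 0, 0, -0.7], [0.64, 0.4, -0.74, 0, 0, 0, -0.7], [0.64, 0, 0, 0, 0, 0, 0]]]}}

```text
t: 1.87
ee_pos: [560.6, 10.6, 302.8]
orientation: [2.209, 2.231, 0.001]
ft_force: [-0.5, -0.7, -0.5]
width: 16.2
grasp_force: 0.0
```

```bash
python3 - <<'E'
from m import *
o=readout.get_obs(); print(o['t'],o['ee_pos'],o['width'],Ro.from_rotvec(o['orientation']).as_matrix().round(3))
snap('wrist','w1.png')
E
```

```text
1.8667 [560.61046444  10.56994252 302.80675046] 16.155890872468824 [[-0.01   1.     0.002]
 [ 1.     0.01  -0.001]
 [-0.001  0.002 -1.   ]]
```

View pics/w1.png

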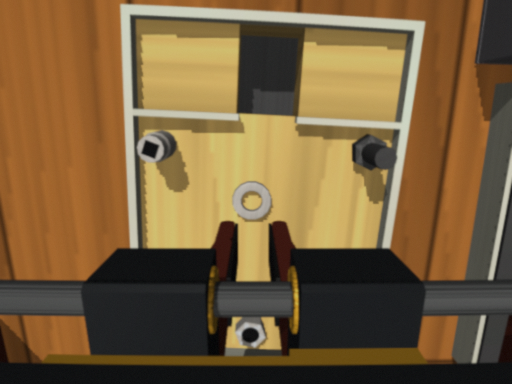

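The wrist view shows the first washer at (252,201), with the gate between the fence ends at (239,116) and (298,121). The socket is at left, the bolt at right and the nut at (251,332). The gripper hides the other two washers.

```bash
python3 - <<'E'
from m import *
c=cam('wrist')
Q=ray(c,[(239.5,116),(298,121),(135,113),(403,126),(122,8),(425,23)],70)[:,:2]
P=np.array([[-27,83],[27,83],[-125,83],[125,83],[-133,176],[133,176]],float)
th,R,t,e=fit(P,Q); print(Q.round(1),th,t.round(1),e.round(1)); np.savez('tray.npz',R=R,t=t)
W=ray(c,[(252,201)],61)[:,:2]; print(W,((W-t)@R).round(1))
W=ray(cam('scene'),[(348/4.8+169.6,151/4.8+164.6),(411/4.8+169.6,239/4.8+164.6),(215/4.8+169.6,227/4.8+164.6),(219/4.8+169.6,150/4.8+164.6)],61)[:,:2]; print(((W-t)@R).round(1),W.round(1))
print(((W[1]-t)@R), R@[0,83]+t)
E
```

```text
[[544.8  73.1]
 [599.   69.2]
 [448.1  74.9]
 [697.5  66.2]
 [442.7 163.7]
 [706.9 155.3]] -0.033283039465189145 [569.4 -13.5] [2.8 0.7 1.6 1.  3.1 2.9]
[[557.24378135 -10.67159033]] [[-12.2   2.5]]
[[-5.220e+01 -8.500e+01]
 [-7.300e+00 -1.000e-01]
 [ 5.810e+01 -1.015e+02]
 [-1.500e+00 -1.508e+02]] [[ 514.4  -96.7]
 [ 562.1  -13.4]
 [ 624.1 -116.9]
 [ 562.8 -164.2]]
[-7.25729027 -0.10050159] [572.15541154  69.41764714]
```

Request:
{"method": "servo_tool", "body": {"plan": [[[0.64, -0.1, -0.5, -0.4, 0, 0, -0.25], [0.64, 0, -0.5, -0.7, 0, 0, -0.25], [0.64, 0, -0.5, -0.7, 0, 0, 0], [0.64, 0, 0, -0.8, 0, 0, 0], [0.64, 0, 0, -0.7, 0, 0, 0]]]}}

```text
t: 2.33
ee_pos: [553.3, -45.2, 169.3]
orientation: [-2.251, -2.191, 0.0]
ft_force: [-0.2, -0.2, -1.3]
width: 16.0
grasp_force: 0.0
```

Request:
{"method": "servo_tool", "body": {"plan": [[[0.64, 0, 0, -0.3, 0, 0, 0], [0.64, 0, 0, -0.2, 0, 0, 0], [0.64, 0, 0, 0, 0, 0, 0]]]}}

```text
t: 2.58
ee_pos: [553.5, -44.4, 149.7]
orientation: [-2.249, -2.191, 0.002]
ft_force: [0.1, 0.2, 0.7]
width: 15.8
grasp_force: 0.0
```

Request:
{"method": "servo_tool", "body": {"plan": [[[0.64, 0.05, 0, -0.15, 0, 0, 0], [0.64, 0.05, 0, -0.12, 0, 0, 0], [0.64, 0, 0, 0, 0, 0, 0]]]}}

```text
t: 2.83
ee_pos: [559.0, -45.0, 140.3]
orientation: [2.25, 2.191, 0.002]
ft_force: [-0.2, 0.1, -0.2]
width: 15.8
grasp_force: 0.0
```

```bash
python3 - <<'E'
from m import *
o=readout.get_obs(); print(o['t'],o['ee_pos'],o['width'],o['ft_force'])
snap('wrist','w2.png')
E
```

```text
2.8333 [559.01766491 -45.03143389 140.30350788] 15.75465588211358 [-0.21986407  0.06015312 -0.22618668]
```

View pics/w2.png

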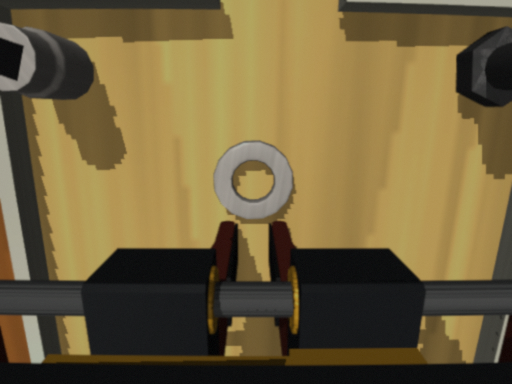

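The washer at (253,181) is centred ahead of the fingers. The gate's mid column is about 281, so the push has to drift about +14 mm in x.

Request:
{"method": "servo_tool", "body": {"plan": [[[0.64, 0.02, 0.2, -0.02, 0, 0, 0], [0.64, 0.07, 0.3, 0, 0, 0, 0], [0.64, 0.08, 0.3, 0, 0, 0, 0], [0.64, 0.08, 0.3, 0, 0, 0, 0], [0.64, 0.08, 0.3, 0, 0, 0, 0]]]}}

```text
t: 3.3
ee_pos: [571.8, 12.4, 139.3]
orientation: [2.251, 2.191, 0.001]
ft_force: [0.1, -0.1, 0.5]
width: 16.1
grasp_force: 0.6
```

```bash
cat > look.py <<'E'
from m import *
import sys
# washer blob: low-saturation light pixels in wrist view, within window u0 u1 v0 v1
def washer(name,z=63,box=(0,512,0,240)):
    c=cam(name); o=readout.get_obs(); im=vision.get_image(name); cv2.imwrite('pics/last.png',im[:,:,::-1])
    h=cv2.cvtColor(im,cv2.COLOR_RGB2HSV); m=((h[...,1]<45)&(h[...,2]>90)).astype(np.uint8)
    k=np.zeros_like(m); u0,u1,v0,v1=box; k[v0:v1,u0:u1]=1; m*=k
    d=np.load('tray.npz'); R,t=d['R'],d['t']
    print('t',round(o['t'],2),'ee',o['ee_pos'].round(1),'ee tray',((o['ee_pos'][:2]-t)@R).round(1),'F',o['ft_force'].round(1))
    for q in cv2.findContours(m,cv2.RETR_EXTERNAL,cv2.CHAIN_APPROX_NONE)[0]:
        if cv2.contourArea(q)<150: continue
        (u,v),(w,hh),_=cv2.minAreaRect(q); p=ray(c,[(u,v)],z)[:,:2]; print((round(u),round(v),round(w),round(hh)),p.round(1),((p-t)@R).round(1))
if __name__=='__main__': washer('wrist')
E
python3 look.py
```

```text
t 3.3 ee [571.8  12.4 139.3] ee tray [ 1.6 26. ] F [ 0.1 -0.1  0.5]
(29, 200, 77, 58) [[459.1  38.4]] [[-111.9   48.3]]
(252, 188, 76, 77) [[570.7  41.8]] [[-0.6 55.3]]
(413, 134, 197, 17) [[647.6  66. ]] [[75.5 82.1]]
(98, 128, 16, 196) [[499.2  72.8]] [[-73.   83.9]]
```

Request:
{"method": "servo_tool", "body": {"plan": [[[0.64, 0.01, 0.25, 0, 0, 0, 0], [0.64, 0.01, 0.25, 0, 0, 0, 0], [0.64, 0.01, 0.25, 0, 0, 0, 0], [0.64, 0.01, 0.25, 0, 0, 0, 0], [0.64, 0.01, 0.25, 0, 0, 0, 0]]]}}

```text
t: 3.77
ee_pos: [573.3, 61.8, 139.0]
orientation: [-2.251, -2.191, 0.0]
ft_force: [0.3, -0.4, 0.2]
width: 15.8
grasp_force: 0.0
```

```bash
python3 look.py
```

```text
t 3.77 ee [573.3  61.8 139. ] ee tray [ 1.3 75.4] F [ 0.3 -0.4  0.2]
(100, 228, 22, 201) [[494.9  72.6]] [[-77.3  83.6]]
(252, 183, 52, 70) [[572.4  93.8]] [[ -0.6 107.3]]
(409, 173, 132, 204) [[648.7  96.6]] [[ 75.6 112.8]]
(256, 43, 511, 24) [[575.7 156.9]] [[  0.7 170.5]]
```

View pics/last.png

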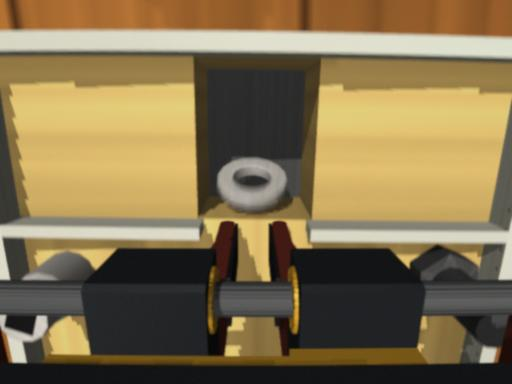

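The washer is tipping over the near edge into the slot at (252,183). I'll let it drop, then rise and hover behind the next one.

Request:
{"method": "servo_tool", "body": {"plan": [[[0.64, 0, 0, 0, 0, 0, 0], [0.64, 0, 0, 0, 0, 0, 0], [0.64, 0, 0, 0, 0, 0, 0]]]}}

```text
t: 4.07
ee_pos: [573.3, 60.5, 139.0]
orientation: [-2.252, -2.191, 0.0]
ft_force: [0.4, -0.7, -0.1]
width: 15.9
grasp_force: 0.0
```

```bash
python3 look.py
```

```text
t 4.07 ee [573.3  60.5 139. ] ee tray [ 1.4 74.1] F [ 0.4 -0.7 -0.1]
(100, 227, 23, 201) [[495.   71.8]] [[-77.2  82.8]]
(409, 172, 133, 204) [[648.7  95.6]] [[ 75.6 111.7]]
(239, 120, 64, 63) [[567.4 122.5]] [[ -6.5 135.8]]
(256, 42, 511, 24) [[575.8 156.3]] [[  0.7 170. ]]
```

Request:
{"method": "servo_tool", "body": {"plan": [[[0.64, 0, -0.3, 0.3, 0, 0, 0], [0.64, 0, -0.2, 0.8, 0, 0, 0], [0.64, -0.2, -0.6, 0.6, 0, 0, -0.6], [0.64, -0.29, -0.7, 0, 0, 0, -0.6], [0.64, -0.29, -0.7, 0, 0, 0, -0.6]]]}}

```text
t: 4.53
ee_pos: [542.8, -41.1, 209.8]
orientation: [2.416, 2.003, 0.005]
ft_force: [0.1, 0.0, -0.1]
width: 15.8
grasp_force: 0.0
```

Request:
{"method": "servo_tool", "body": {"plan": [[[0.64, -0.3, -0.7, 0, 0, 0, -0.6], [0.64, -0.3, -0.7, 0, 0, 0, -0.6], [0.64, -0.3, -0.7, 0, 0, 0, -0.6], [0.64, -0.3, -0.6, 0, 0, 0, -0.8], [0.64, 0, 0, 0, 0, 0, 0]]]}}

```text
t: 4.95
ee_pos: [492.1, -151.3, 207.9]
orientation: [2.634, 1.711, -0.001]
ft_force: [0.9, 0.4, -1.0]
width: 15.6
grasp_force: 0.0
```

```bash
python3 look.py; python3 -c "
from m import *
print(Ro.from_rotvec(readout.get_obs()['orientation']).as_matrix()[:,0])"
```

```text
t 4.95 ee [ 492.1 -151.3  207.9] ee tray [ -72.7 -140.3] F [ 0.9  0.4 -1. ]
(410, 209, 18, 222) [[ 592.8 -199.2]] [[  29.6 -184.8]]
(350, 184, 50, 44) [[ 559.4 -164.1]] [[  -5.  -150.8]]
(247, 121, 58, 56) [[511.2 -95.8]] [[-55.5 -84.1]]
(413, 80, 58, 61) [[ 621.2 -115.3]] [[  55.1 -100. ]]
(124, 119, 270, 13) [[436.5 -61.1]] [[-131.2  -52. ]]
[ 4.03801275e-01  9.14846713e-01 -1.46623385e-04]
```

View pics/last.png

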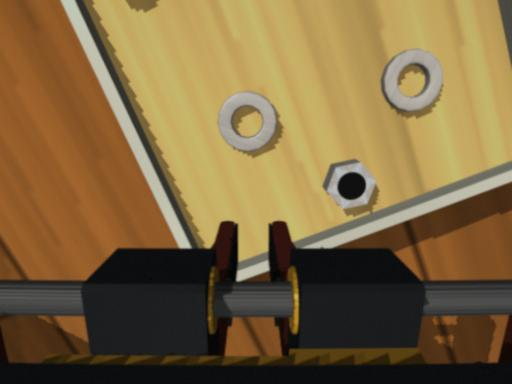

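The first washer is in the slot. Ahead are washer A at (247,121) and washer C at (413,80), with the nut at (350,184). I'll descend behind A at the present heading.

Request:
{"method": "servo_tool", "body": {"plan": [[[0.64, 0.02, 0.25, -0.5, 0, 0, 0], [0.64, 0, 0.1, -0.6, 0, 0, 0], [0.64, 0, 0, -0.4, 0, 0, 0], [0.64, 0, 0, -0.2, 0, 0, 0], [0.64, 0, 0, 0, 0, 0, 0]]]}}

```text
t: 5.42
ee_pos: [494.4, -132.8, 138.0]
orientation: [-2.626, -1.721, 0.003]
ft_force: [-0.3, -0.7, -0.3]
width: 16.1
grasp_force: 0.0
```

```bash
python3 look.py | head -3
```

```text
t 5.42 ee [ 494.4 -132.8  138. ] ee tray [ -70.9 -121.7] F [-0.3 -0.7 -0.3]
(401, 231, 16, 52) [[ 564.3 -155.6]] [[  -0.3 -142.2]]
(257, 164, 80, 79) [[511.2 -95.3]] [[-55.5 -83.7]]
```

Request:
{"method": "servo_tool", "body": {"plan": [[[0.64, 0.14, 0.2, 0.02, 0, 0, 0], [0.64, 0.12, 0.28, 0, 0, 0, 0], [0.64, 0.12, 0.28, 0, 0, 0, 0], [0.64, 0.12, 0.28, 0, 0, 0, 0], [0.64, 0.12, 0.28, 0, 0, 0, 0]]]}}

```text
t: 5.88
ee_pos: [520.7, -79.0, 140.5]
orientation: [2.627, 1.722, 0.001]
ft_force: [0.5, -1.5, 2.9]
width: 16.2
grasp_force: 0.8
```

```bash
python3 look.py
```

```text
t 5.88 ee [520.7 -79.  140.5] ee tray [-46.5 -67.1] F [ 0.5 -1.5  2.9]
(462, 214, 49, 73) [[ 622.9 -107.5]] [[ 56.6 -92.1]]
(252, 188, 76, 76) [[530.5 -52.3]] [[-37.6 -40. ]]
(34, 166, 174, 16) [[437.    0.7]] [[-132.8    9.8]]
(11, 36, 68, 22) [[459.2  55.8]] [[-112.4   65.7]]
```

Request:
{"method": "servo_tool", "body": {"plan": [[[0.64, 0.12, 0.28, -0.04, 0, 0, 0], [0.64, 0.12, 0.28, 0, 0, 0, 0], [0.64, 0.12, 0.28, 0, 0, 0, 0], [0.64, 0.12, 0.28, 0, 0, 0, 0], [0.64, 0.12, 0.28, 0, 0, 0, 0]]]}}

```text
t: 6.35
ee_pos: [544.2, -23.2, 138.2]
orientation: [-2.628, -1.721, 0.0]
ft_force: [-0.2, -0.9, 0.4]
width: 15.8
grasp_force: 0.5
```

```bash
python3 look.py
```

```text
t 6.35 ee [544.2 -23.2 138.2] ee tray [-24.9 -10.5] F [-0.2 -0.9  0.4]
(29, 200, 79, 58) [[450.5  43.1]] [[-120.8   52.6]]
(252, 188, 77, 78) [[554.2   3.9]] [[-15.7  16.9]]
(85, 99, 17, 192) [[501.1  73.3]] [[-71.2  84.5]]
(312, 2, 16, 47) [[611.   68.9]] [[38.9 83.8]]
(189, 4, 8, 36) [[562.1  89.4]] [[-10.7 102.7]]
```

Request:
{"method": "servo_tool", "body": {"plan": [[[0.64, 0.12, 0.22, 0.01, 0, 0, 0.85], [0.64, 0.12, 0.2, 0, 0, 0, 0.85], [0.64, 0.13, 0.2, 0, 0, 0, 0.85], [0.64, 0.13, 0.2, 0, 0, 0, 0.85], [0.64, 0.12, 0.2, 0, 0, 0, 0.85]]]}}

```text
t: 6.82
ee_pos: [568.8, 17.0, 138.5]
orientation: [-2.262, -2.18, 0.0]
ft_force: [0.4, -1.2, -0.7]
width: 15.5
grasp_force: 0.2
```

```bash
python3 look.py
```

```text
t 6.82 ee [568.8  17.  138.5] ee tray [-1.6 30.5] F [ 0.4 -1.2 -0.7]
(41, 201, 55, 74) [[462.9  43.7]] [[-108.3   53.7]]
(251, 188, 78, 77) [[567.8  46.5]] [[-3.6 60. ]]
(100, 142, 15, 201) [[497.3  71.6]] [[-74.9  82.7]]
(416, 142, 19, 191) [[646.3  66.3]] [[74.2 82.4]]
(242, 43, 70, 65) [[566.5 112.3]] [[ -7.1 125.7]]
```

Request:
{"method": "servo_tool", "body": {"plan": [[[0.64, 0.06, 0.2, 0, 0, 0, 0], [0.64, 0.05, 0.23, 0, 0, 0, 0], [0.64, 0.02, 0.23, 0, 0, 0, 0], [0.64, 0.01, 0.24, 0, 0, 0, 0], [0.64, 0.01, 0.25, 0, 0, 0, 0]]]}}

```text
t: 7.28
ee_pos: [574.5, 63.3, 138.7]
orientation: [-2.267, -2.175, 0.0]
ft_force: [-1.0, -0.0, 0.1]
width: 16.2
grasp_force: 0.0
```

Request:
{"method": "servo_tool", "body": {"plan": [[[0.64, 0, 0, 0, 0, 0, 0], [0.64, 0, 0, 0, 0, 0, 0], [0.64, 0, 0, 0, 0, 0, 0]]]}}

```text
t: 7.53
ee_pos: [574.4, 62.4, 138.7]
orientation: [-2.265, -2.176, 0.0]
ft_force: [0.0, -0.1, -0.7]
width: 15.6
grasp_force: 0.0
```

```bash
python3 look.py
```

```text
t 7.53 ee [574.4  62.4 138.7] ee tray [ 2.5 76.1] F [ 0.  -0.1 -0.7]
(100, 231, 16, 199) [[495.7  72.7]] [[-76.6  83.8]]
(239, 133, 83, 64) [[568.8 118.6]] [[ -5.  132.1]]
(408, 165, 148, 206) [[649.4 100.3]] [[ 76.1 116.5]]
(256, 46, 23, 511) [[578.  156.1]] [[  3.  169.8]]
```

View pics/last.png

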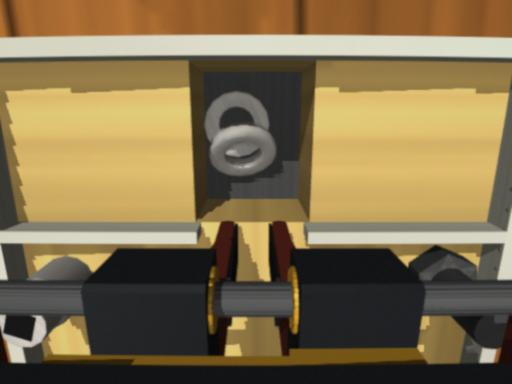

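Both washers lie down in the slot, at (237,120) and (242,150). Next is washer C.

Request:
{"method": "servo_tool", "body": {"plan": [[[0.64, 0, -0.3, 0.3, 0, 0, 0], [0.64, 0, -0.2, 0.8, 0, 0, 0], [0.64, 0.2, -0.6, 0.6, 0, 0, 0.6], [0.64, 0.2, -0.75, 0, 0, 0, 0.6], [0.64, 0.23, -0.75, 0, 0, 0, 0.6]]]}}

```text
t: 8.0
ee_pos: [600.7, -43.6, 209.8]
orientation: [2.082, 2.348, 0.004]
ft_force: [1.0, -0.1, -0.3]
width: 15.9
grasp_force: 0.0
```

Request:
{"method": "servo_tool", "body": {"plan": [[[0.64, 0.23, -0.75, 0, 0, 0, 0.6], [0.64, 0.23, -0.75, 0, 0, 0, 0.6], [0.64, 0.22, -0.75, 0, 0, 0, 0.6], [0.64, 0.22, -0.7, 0, 0, 0, 0.5], [0.64, 0, 0, 0, 0, 0, 0]]]}}

```text
t: 8.42
ee_pos: [636.8, -165.7, 208.0]
orientation: [1.843, 2.54, 0.0]
ft_force: [-0.7, 0.3, -0.0]
width: 15.6
grasp_force: 0.0
```

```bash
python3 look.py;python3 -c "
from m import *
print(Ro.from_rotvec(readout.get_obs()['orientation']).as_matrix()[:,0])"
```

```text
t 8.42 ee [ 636.8 -165.7  208. ] ee tray [  72.4 -149.9] F [-0.7  0.3 -0. ]
(506, 225, 8, 36) [[ 817.5 -122.1]] [[ 251.6 -100.3]]
(105, 203, 229, 18) [[ 535.1 -196.7]] [[ -28.2 -184.2]]
(147, 169, 45, 51) [[ 557.7 -163.7]] [[  -6.7 -150.4]]
(256, 130, 57, 56) [[ 621.4 -115.1]] [[ 55.4 -99.7]]
(379, 119, 13, 267) [[697.5 -82.5]] [[130.3 -64.6]]
[-0.3079222   0.95141085 -0.00114503]
```

Request:
{"method": "servo_tool", "body": {"plan": [[[0.64, -0.05, 0.2, -0.5, 0, 0, 0], [0.64, 0, 0.05, -0.6, 0, 0, 0], [0.64, 0, 0, -0.4, 0, 0, 0], [0.64, 0, 0, -0.2, 0, 0, 0], [0.64, 0, 0, 0, 0, 0, 0]]]}}

```text
t: 8.88
ee_pos: [632.3, -149.0, 137.2]
orientation: [-1.841, -2.542, 0.002]
ft_force: [0.2, -0.3, 0.2]
width: 15.9
grasp_force: 0.0
```

```bash
python3 look.py
```

```text
t 8.88 ee [ 632.3 -149.   137.2] ee tray [  67.4 -133.3] F [ 0.2 -0.3  0.2]
(100, 220, 39, 63) [[ 554.3 -159.6]] [[ -10.3 -146.5]]
(257, 178, 79, 79) [[ 621.7 -115.3]] [[ 55.7 -99.9]]
(454, 122, 18, 269) [[700.3 -61.5]] [[132.5 -43.6]]
```

Request:
{"method": "servo_tool", "body": {"plan": [[[0.64, 0.02, 0.2, 0.03, 0, 0, 0], [0.64, -0.09, 0.28, 0, 0, 0, 0], [0.64, -0.1, 0.28, 0, 0, 0, 0], [0.64, -0.1, 0.28, 0, 0, 0, 0], [0.64, -0.1, 0.28, 0, 0, 0, 0]]]}}

```text
t: 9.35
ee_pos: [618.7, -95.3, 140.6]
orientation: [1.841, 2.544, 0.001]
ft_force: [0.5, -1.4, 0.9]
width: 15.9
grasp_force: 0.5
```

```bash
python3 look.py
```

```text
t 9.35 ee [618.7 -95.3 140.6] ee tray [ 52.  -80.1] F [ 0.5 -1.4  0.9]
(251, 187, 76, 76) [[607.5 -67.6]] [[ 39.9 -52.8]]
(470, 149, 17, 212) [[702.1 -16.3]] [[132.7   1.6]]
```

Request:
{"method": "servo_tool", "body": {"plan": [[[0.64, -0.1, 0.29, -0.04, 0, 0, 0], [0.64, -0.1, 0.29, 0, 0, 0, 0], [0.64, -0.1, 0.29, 0, 0, 0, 0], [0.64, -0.1, 0.29, 0, 0, 0, 0], [0.64, -0.1, 0.29, 0, 0, 0, 0]]]}}

```text
t: 9.82
ee_pos: [598.4, -37.6, 138.2]
orientation: [-1.842, -2.544, 0.0]
ft_force: [-0.3, -0.8, 0.4]
width: 15.9
grasp_force: 0.2
```

Request:
{"method": "servo_tool", "body": {"plan": [[[0.64, -0.1, 0.29, 0, 0, 0, 0]]]}}

```text
t: 9.9
ee_pos: [594.4, -26.0, 138.2]
orientation: [-1.842, -2.544, 0.0]
ft_force: [0.2, -0.4, 0.7]
width: 16.0
grasp_force: 0.2
```

```bash
python3 look.py
```

```text
t 9.9 ee [594.4 -26.  138.2] ee tray [ 25.4 -11.6] F [ 0.2 -0.4  0.7]
(489, 229, 15, 31) [[704.8  19.4]] [[134.3  37.4]]
(252, 188, 77, 77) [[583.2   2. ]] [[13.3 16. ]]
(425, 97, 193, 15) [[645.2  67.5]] [[73.1 83.5]]
(288, 8, 16, 57) [[573.1  82.5]] [[ 0.6 96.1]]
(193, 2, 51, 16) [[534.   72.2]] [[-38.3  84.5]]
(4, 12, 25, 9) [[455.5  43.4]] [[-115.7   53.1]]
```

Request:
{"method": "servo_tool", "body": {"plan": [[[0.64, -0.11, 0.23, 0.01, 0, 0, -0.8], [0.64, -0.11, 0.21, 0, 0, 0, -0.8], [0.64, -0.11, 0.21, 0, 0, 0, -0.8], [0.64, -0.12, 0.2, 0, 0, 0, -0.8], [0.64, -0.12, 0.2, 0, 0, 0, -0.8]]]}}

```text
t: 10.37
ee_pos: [571.9, 15.4, 138.6]
orientation: [2.26, 2.182, -0.0]
ft_force: [0.3, -0.4, 0.6]
width: 15.8
grasp_force: 0.2
```

```bash
python3 look.py
```

```text
t 10.37 ee [571.9  15.4 138.6] ee tray [ 1.5 29. ] F [ 0.3 -0.4  0.6]
(26, 207, 64, 51) [[457.3  39.2]] [[-113.8   49. ]]
(252, 188, 77, 77) [[571.2  45.2]] [[-0.2 58.7]]
(412, 140, 198, 16) [[647.6  65.5]] [[75.6 81.6]]
(97, 136, 17, 194) [[499.   72.5]] [[-73.3  83.6]]
(242, 51, 94, 68) [[569.  107.4]] [[ -4.4 120.9]]
```

Request:
{"method": "servo_tool", "body": {"plan": [[[0.64, 0.02, 0.22, 0, 0, 0, 0], [0.64, 0.01, 0.24, 0, 0, 0, 0], [0.64, 0.01, 0.24, 0, 0, 0, 0], [0.64, 0.01, 0.25, 0, 0, 0, 0], [0.64, 0.01, 0.25, 0, 0, 0, 0]]]}}

```text
t: 10.83
ee_pos: [574.8, 63.8, 138.7]
orientation: [2.256, 2.187, 0.0]
ft_force: [0.7, 0.2, 0.4]
width: 15.9
grasp_force: 0.0
```

Request:
{"method": "servo_tool", "body": {"plan": [[[0.64, 0, 0, 0, 0, 0, 0], [0.64, 0, 0, 0, 0, 0, 0], [0.64, 0, 0, 0, 0, 0, 0]]]}}

```text
t: 11.08
ee_pos: [574.6, 62.8, 138.6]
orientation: [-2.256, -2.187, 0.0]
ft_force: [-0.4, -0.1, -0.7]
width: 15.9
grasp_force: 0.0
```

Request:
{"method": "servo_tool", "body": {"plan": [[[0.64, 0, -0.3, 0.3, 0, 0, 0], [0.64, 0, -0.2, 0.8, 0, 0, 0], [0.64, 0, -0.2, 0.9, 0, 0, 0], [0.64, 0, 0, 0.9, 0, 0, 0], [0.64, 0, 0, 0, 0, 0, 0]]]}}

```text
t: 11.5
ee_pos: [577.8, 33.1, 262.4]
orientation: [2.252, 2.179, 0.013]
ft_force: [1.3, -0.5, 0.5]
width: 15.8
grasp_force: 0.0
```

```bash
python3 look.py
```

```text
t 11.5 ee [577.8  33.1 262.4] ee tray [ 6.9 46.9] F [ 1.3 -0.5  0.5]
(239, 104, 76, 43) [[570.  104.2]] [[ -3.3 117.7]]
(244, 134, 210, 343) [[572.4  80.2]] [[-0.1 93.7]]
```

View pics/last.png

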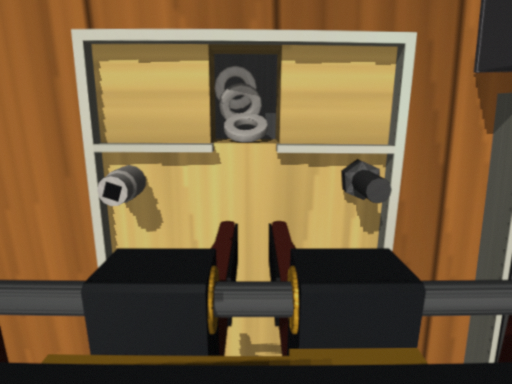

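All three washers lie in the slot, at (236,85), (241,103) and (246,127). The bolt and socket stand untouched and the hand is raised clear.

Request:
{"method": "servo_tool", "body": {"plan": [[[0.64, 0, 0, 0.5, 0, 0, 0], [0.64, 0, 0, 0, 0, 0, 0], [0.64, 0, 0, 0, 0, 0, 0], [0.64, 0, 0, 0, 0, 0, 0]]]}}

```text
t: 11.88
ee_pos: [574.0, 34.4, 273.6]
orientation: [-2.256, -2.185, 0.002]
ft_force: [-0.3, -0.1, -0.0]
width: 15.8
grasp_force: 0.0
```

```bash
python3 -c "
from workcell import close_job
print(close_job())"
```

```text
the job is handed in; nothing more can be done
None
```

All three washers were pushed one at a time through the gate and dropped into the slot; the other items were left in place, the hand finished raised clear, and the job was handed in at about 12 s (no verdict was returned).

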